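# Seat the check cell in the water photometer

### The job

Check the little water photometer: take the amber check cell by its frosted sides (no fingers on its clear faces), set it in the photometer's square well with its clear faces across the light path that the white line marks, and press it gently all the way down until it sits on the rubber floor of the well. Then slide the lid fully shut over it, and leave the clear zero cell, the salt shaker and the tea glass where they are.

Things in the scene. Friction and masses are not known exactly. Their poses are not given: they have to be found in the camera images.
- photometer: White bench photometer, 159 x 157 mm, fixed on the worktop, deck 83 mm up. Origin on its underside, below the axis of the cell well; x points to its back, y to the lamp housing on its left, z up. The light runs along its y axis. The cell's glass is at risk when pressed on the well's floor with more than 22 N, or jammed in the holder with more than 45 N over all its contacts.
- compartment (a point): Centre of the open top of the cell compartment, in the plane of the deck, 83 mm above the underside. The compartment reaches x -62 to 62 mm, y -32 to 32 mm from here and is 71 mm deep; the dark holder block with the square well stands in its middle.
- holder_block (a point): Foot of the holder block below the well's axis, on the compartment's floor 12 mm above the underside. The block reaches x -20 to 24 mm, y -19 to 19 mm and 34 mm up. The well's floor in it is a rubber-faced foot plate on a trim screw, 18 to 30 mm below the well's mouth; its height differs every time and is not reported: feel for it. On the rubber the force climbs about 20 N per mm.
- well_mouth (a point): On the axis of a seated cell, in the plane of the well's mouth, 46 mm above the photometer's underside; axes as the photometer's. The mouth is open from x -12.5 to 14.5 mm, y -13.5 to 13.5 mm, with a 2.5 mm bevel round it, so a cell enters best about 1 mm to +x of this point. White marks on the block and a white line on the compartment's floor show the light path.
- pad_face (a point): Upper edge of the sprung steel pad in the well's +x wall (3 N at first touch, 1.5 N more per mm). A ramp leads onto it from 5 to 11 mm below the mouth; it gives way to +x and presses the cell against the -x wall (the datum face). A cell drags here with up to about 9 N on its way down, does not fall home by itself and stays where it is left.
- check_cell: Amber check cell, 25 x 25 mm square, 54 mm high, 55 to 90 g, standing on the worktop. Origin at the centre of its underside, z up. Its two clear amber faces look to its +y and -y; the grey-white frosted, ribbed sides look to +x and -x and are the ones to hold, within the top 22 mm so that the fingertips stay above the holder block when it is home. Either clear face may look at the lamp.
- check_cell_foot (a point): Centre of the check cell's underside, axes as the cell's.
- zero_cell: Same cell with colourless glass, a bystander, loose. Origin at the centre of its underside.
- sliding_lid (a joint): Flat grey lid, 129 x 71 mm, 4 mm thick, top 88 mm above the photometer's underside, that slides on the photometer's deck along its y axis. 0 = fully shut against its stop (over the compartment), grows as it opens to +y, 0.078 m = fully open. It moves with about 2 N and stays where it is left.
- lid_grip (a point): Middle of the dark finger ridge across the middle of the lid: 70 mm along the photometer's x, 9 mm along y, standing 10 mm above the lid's top; the point is 93 mm above the underside. Push the ridge from its +y side to shut the lid.
- salt: Salt shaker, 42 mm across, 80 mm high, loose bystander. Origin at the centre of its underside.
- glass: Tulip tea glass, 58 mm across, 90 mm high, loose bystander. Origin at the centre of its underside.
Mind the look-alikes: they are no part of the job. Leave any red look-alike of the check_cell alone.

How it is judged (in metres and radians):
On the way, in this order (a step that is already met when the one before it is completed fails the run):
1. the check cell stands in the well, foot below the mouth, clear faces across the light path (z of check_cell_foot in the frame of well_mouth below -0.006 m and horizontal distance between check_cell_foot and well_mouth below 0.004 m and angle between the y axis of check_cell and the y axis of photometer, either way round below 0.15 rad), for 0.1 s.
2. pressed home on the rubber floor with the lid still open (z of foot_rubber_c0 in the frame of check_cell_foot above -0.0023 m and value of joint sliding_lid above 0.03 m), for 0.2 s.
At the end, for the whole second after the job is handed in: The amber cell rests on the well's rubber floor (within 0.8 mm), upright and with its clear faces square to the light path within 0.05 rad, within 2 mm of the well axis and at rest; the lid is shut to within 3 mm; the zero cell, salt shaker and tea glass are within 15 mm of where they stood (z of foot_rubber_c0 in the frame of check_cell_foot above -0.0023 m and horizontal distance between check_cell_foot and well_mouth below 0.002 m and angle between the y axis of check_cell and the y axis of photometer, either way round below 0.05 rad and angle between check_cell's own z axis and vertical below 0.05 rad and value of joint sliding_lid below 0.003 m and linear speed of check_cell below 0.01 m/s and distance of each of zero_cell, salt, glass from where it was at the start of the episode below 0.015 m); the robot touches nothing.
It fails at once if the check cell is pressed on the well's rubber floor with more than 22 N, or jammed in the photometer with more than 45 N over all contacts (contact force between check_cell and foot_rubber_c0 above 22 N or contact force between check_cell and photometer above 45 N).
It fails at once if fingers touch the clear faces of the check cell (contact force between the fingers and check_cell_c2 above 0.5 N).
It fails at once if the zero cell, salt shaker or tea glass is shifted by more than 15 mm (distance of any of zero_cell, salt, glass from where it was at the start of the episode above 0.015 m).
It also fails if it takes over 61 s, if anything falls off the work surface, if the arm or the gripper's body presses on something with over 40 N, if the wrist force passes 120 N, or if a joint passes its speed limit or range.

### The arm

A 7-joint arm with a two-finger parallel gripper is mounted at the origin on a cart in front of the work surface, level with it; the furniture and walls round the work are solid. World frame = base frame: x ahead of the robot, y to its left, z up, the work surface at z = 0. Lengths are in m, angles in degrees, forces in N, time in s.
With the tool pointing down it reaches from about 0.4 to 0.75 m from the base axis. Payload 19.5 kg.
Tool frame: the origin (TCP) lies at the centre of the arm's flange, where the gripper is bolted on; the fingertips stand 173 mm ahead of it and the grasp point (between the pads) lies 155 mm ahead of it; z points along the fingers, y is the line along which they close (so a half turn about z gives the same grasp; the last joint's range is limited). The gripper opens to 85 mm and grips with 20 to 120 N. Pads are 22 mm wide; open, the fingers measure 114 mm over their backs; the gripper's body (76 mm by 85 mm) begins 54 mm behind the grasp point. The pads swing forward as they close: fully open they stand 13 mm farther back than shut.
Start: joints at [-66.904, 40.479, -1.581, 85.061, 1.261, 54.483, -4.326], TCP at [0.247, 0.519, 0.405] pointing down, gripper open.
Joint ranges: [-155.06, 155.06], [-18.47, 123.98], [-90, 86.84], [0, 140.48], [-83.41, 263.41], [0, 116], [-161.91, 161.91]. Speed limits (degrees/s): [108.29, 108.29, 147.25, 147.25, 172.46, 172.46, 172.46].

### API

Orientations are given as [roll, pitch, yaw] about the fixed x, y, z axes, in that order (R = Rz(yaw) Ry(pitch) Rx(roll)).
In Python, from rig import env gives the robot as it stands.
- The arm moves only by the tool play_rows, never from a script. Its argument "targets" is a list of rows, each an object with "dp": the shift along the tool's x, y, z in parts of the range, where 1.0 means 30 cm, a list of three; "twist": the turn about the tool's z in a scale on which 1.0 is 120 degrees. In form: [{"dp": [dx, dy, dz], "twist": twist}, ...]. A call has 1 to 5 rows; each row is the pose to reach, as a shift and turn from the pose commanded when the call began, along the tool's axes at that moment; what a row does not reach only later rows make up. A row lasts 1/12 s, in which the tool goes at most 41.7 mm and 7.16 degrees, less where a joint would pass 70% of its speed; a pose out of reach is approached as far as the arm can. Shift and turn numbers lie between -1 and 1, and a call with a number outside is refused. A call with a gripper value outside its range is refused whole. "fingers" is the finger opening in mm, from 0 to 85.4, set as the call begins (left out, the last holds). The fingers move at their own pace and stop on an object; "grip_force" is the grip in N (left out, the last holds). Time passes only in rows, so rows that repeat a pose let the fingers close. It gives the time, the measured TCP pose, the force, the opening and the grip force at its end, in the units of the state.
- env.get_obs(): the state, without advancing time (a new reading comes with each control period).
- env.camera(name): name is "scene" or "top"; returns the picture (480x640x3 uint8, red, green, blue); there is no depth.
- env.camera_model(name): a dict with "fx", "fy", "cx", "cy" (pixels), "position" and "attitude" of the camera in the world. Camera axes: x right, y down, z forward; pixel columns grow to the right and rows downward; lengths in m; the calibration is good to about 2 mm. A picture is of the moment at which its call begins. camera_model takes no time and is no camera call.
- env.hand_in(): hands the job in; it is judged then, once.
Trained networks look in the newest picture that a camera, given by its name, has taken for a name from the list of things; names that differ only in an ending like _2 or _b are one class to them, and where a whole thing is asked for, a point or a joint stands for the part that bears it (a point fixed in the world has none). Each returns a list of dicts, best first, with "conf" (0 to 1); they miss things now and then, are a little off and sometimes report something else, mostly with a low value. They report only what shows in the picture. A call takes as long as a camera call. They do not tell look-alikes from the thing itself.
- env.recognise(camera, label): "rect" ([centre column, centre row, width, height] as shares, 0 to 1, of the picture: columns of its width, rows of its height, round what is visible of it).
- env.spot_point(camera, label): "location" ([column, row] as shares, 0 to 1, of the picture: columns of its width, rows of its height: a listed point, or the origin of a listed thing).
The state is a dict: "time": time; "joint_positions": joint angles; "joint_velocities": joint speeds; "effort": joint torques, N m; "tool_pos": TCP position; "eef_rot": TCP orientation; "ft_force": force on the tool from outside, world axes, zero at the start; "moment": the same for the moment, N m; "finger_gap": opening from 0.0 (shut) to 1.0 (fully open); "gripper_force": force on a finger pad.
Only numpy, scipy, OpenCV 4.12 (cv2) and the standard library are available. Lean on these libraries where they do the work, as an engineer would, in place of code of your own. Each camera call takes 0.05 s, during which the arm holds its last target. There are 200 camera calls.

## Working session

There is one attempt and no reset: what is moved stays moved. The work goes in short steps, Python scripts to look and compute and a tool call to move; the robot and the scene stay as the last step left them, time stands still between calls to the robot, and variables do not carry over. Pictures are saved under pics/ and viewed, at most 10 in all, crops included, and the job is handed in when it is done.

Besides the shell and the picture viewer there is one more tool, called after "Call:" by a JSON object that holds its "api" and its "payload", one argument or row to a line. play_rows: Moves the arm, as the interface text tells. Its arguments: {"type":"object","properties":{"targets":{"type":"array","items":{"type":"object","properties":{"dp":{"type":"array","items":{"type":"number"}},"twist":{"type":"number"}}}},"fingers":{"type":"number"},"grip_force":{"type":"number"}},"required":["targets"]}

```bash
ls; mkdir -p pics; cat > h.py <<'E'
import numpy as np, cv2
from scipy.spatial.transform import Rotation as R
from rig import env
def rot(a):
    a=np.array(a,float)
    if a.shape==(3,3): return a
    if a.shape==(4,): return R.from_quat(a).as_matrix()
    return R.from_euler('xyz',a,degrees=True).as_matrix()
def ray(cam,px):
    m=env.camera_model(cam); d=rot(m['attitude'])@np.array([(px[0]-m['cx'])/m['fx'],(px[1]-m['cy'])/m['fy'],1]); return np.array(m['position']),d/np.linalg.norm(d)
def atz(cam,px,z):
    o,d=ray(cam,px); return o+d*(z-o[2])/d[2]
def tri(p1,p2):
    (a,u),(b,v)=ray('scene',p1),ray('top',p2)
    s=np.linalg.lstsq(np.c_[u,-v],b-a,rcond=None)[0]; x,y=a+s[0]*u,b+s[1]*v
    return (x+y)/2,np.linalg.norm(x-y)
def proj(cam,P):
    m=env.camera_model(cam); q=rot(m['attitude']).T@(np.array(P)-m['position']); return m['fx']*q[0]/q[2]+m['cx'],m['fy']*q[1]/q[2]+m['cy']
def save(cam,name): 
    im=env.camera(cam); cv2.imwrite('pics/'+name,im[:,:,::-1]); return im
E
python3 - <<'E'
from h import *
for c in('scene','top'):
    print(c,env.camera_model(c)); save(c,c+'0.png')
    for l in ['check_cell','zero_cell','salt','glass','photometer']:
        print(l,[(np.round(np.array(r['rect'])*[640,480,640,480]).astype(int).tolist(),round(r['conf'],2)) for r in env.recognise(c,l)][:4])
    for l in ['well_mouth','compartment','holder_block','pad_face','check_cell_foot','lid_grip','photometer','check_cell','sliding_lid']:
        print('pt',l,[(np.round(np.array(r['location'])*[640,480],1).tolist(),round(r['conf'],2)) for r in env.spot_point(c,l)][:4])
print(env.get_obs())
E
```

```text
pics
scene {'fx': 551.1803591587193, 'fy': 551.1803591587193, 'cx': 321.8385027512826, 'cy': 241.2199073173612, 'position': array([-0.15908722,  0.68514596,  0.58722039]), 'attitude': array([-117.65882653,    1.55264165, -136.85128392])}
check_cell [([234, 301, 20, 34], 0.62), ([170, 343, 24, 36], 0.61)]
zero_cell [([260, 319, 20, 29], 0.58)]
salt [([426, 214, 19, 37], 0.82)]
glass [([393, 193, 20, 42], 0.76)]
photometer [([337, 243, 103, 80], 0.58)]
pt well_mouth [([339.7, 230.4], 0.98)]
pt compartment [([341.8, 218.5], 0.89)]
pt holder_block []
pt pad_face [([335.4, 231.7], 0.86)]
pt check_cell_foot [([172.7, 354.1], 0.89), ([233.3, 313.5], 0.71)]
pt lid_grip [([423.9, 223.5], 0.73), ([315.9, 224.5], 0.57)]
pt photometer [([345.4, 250.7], 0.78)]
pt check_cell [([172.7, 352.8], 0.98), ([237.7, 312.6], 0.59), ([316.2, 219.9], 0.16)]Traceback (most recent call last):
  File "<stdin>", line 7, in <module>
ValueError: it knows: check_cell, check_cell_foot, compartment, glass, holder_block, lid_grip, pad_face, photometer, salt, well_mouth, zero_cell
```

```bash
python3 - <<'E'
from h import *
c='top'
print(c,env.camera_model(c)); save(c,c+'0.png')
for l in ['check_cell','zero_cell','salt','glass','photometer']:
        print(l,[(np.round(np.array(r['rect'])*[640,480,640,480]).astype(int).tolist(),round(r['conf'],2)) for r in env.recognise(c,l)][:4])
for l in ['well_mouth','compartment','holder_block','pad_face','check_cell_foot','lid_grip','photometer','check_cell','zero_cell']:
        print('pt',l,[(np.round(np.array(r['location'])*[640,480],1).tolist(),round(r['conf'],2)) for r in env.spot_point(c,l)][:4])
print(env.get_obs())
E
```

```text
top {'fx': 462.35163152162033, 'fy': 462.35163152162033, 'cx': 321.73224029881084, 'cy': 239.32768596659696, 'position': array([ 0.37050664, -0.03251553,  1.10102287]), 'attitude': array([-171.2286555 ,   -0.30447402,  -89.3850757 ])}
check_cell [([165, 237, 21, 17], 0.53), ([223, 234, 19, 14], 0.49)]
zero_cell [([222, 267, 17, 11], 0.75)]
salt [([454, 265, 23, 17], 0.69)]
glass [([474, 208, 34, 26], 0.95)]
photometer [([344, 234, 74, 82], 0.95)]
pt well_mouth [([363.4, 231.8], 0.72), ([171.4, 243.9], 0.52), ([359.5, 225.8], 0.33), ([328.4, 225.2], 0.19)]
pt compartment [([358.0, 228.1], 0.59)]
pt holder_block [([357.4, 233.2], 0.79)]
pt pad_face [([358.3, 233.0], 0.71), ([359.1, 226.7], 0.66), ([447.9, 261.5], 0.63)]
pt check_cell_foot [([166.5, 243.2], 0.79), ([231.3, 236.4], 0.61)]
pt lid_grip [([327.4, 223.1], 0.96)]
pt photometer [([356.4, 230.8], 0.88)]
pt check_cell [([227.4, 235.4], 0.61), ([167.6, 243.3], 0.51), ([465.6, 210.8], 0.45)]
pt zero_cell [([224.4, 268.9], 0.54)]
{'time': 1.45, 'joint_positions': array([-66.90527924,  40.48007714,  -1.5813003 ,  85.0619198 ,
         1.26107751,  54.4830785 ,  -4.32510937]), 'joint_velocities': array([-0.05535669, -0.0642209 , -0.00840968,  0.0383509 , -0.06054415,
       -0.05363749,  0.03670909]), 'effort': array([-2.66304714e-04, -8.82991934e+01,  1.23415634e+00, -2.36376250e+01,
        1.69738743e-02,  2.05676690e-03, -1.74507210e-05]), 'tool_pos': array([0.24739321, 0.51904587, 0.4046594 ]), 'eef_rot': array([-1.79992276e+02,  4.24427537e-04,  1.54515917e+02]), 'ft_force': array([-0.20631329, -0.89480859, -0.04940087]), 'moment': array([-0.00489862, -0.04919947, -0.0312816 ]), 'gripper_force': 0.0, 'finger_gap': 1.0013845921398403}
```

View pics/scene0.png

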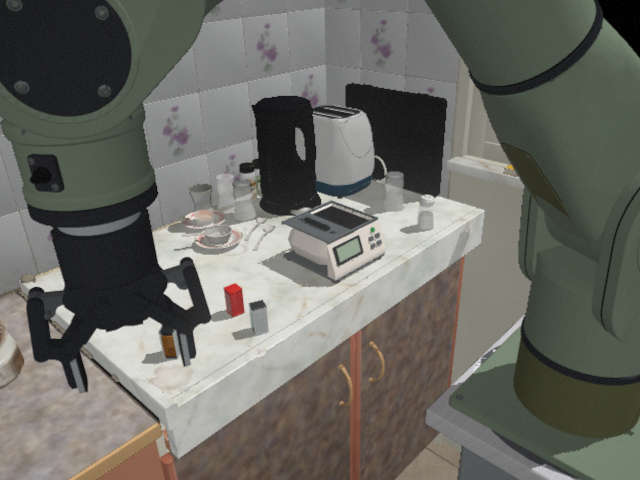

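View pics/top0.png

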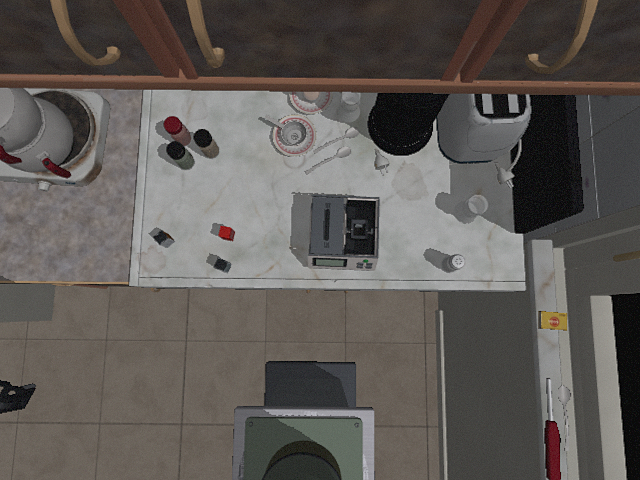

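The top view shows three similar cells. The one at (162,237), which is (170,343) in the scene view, has amber sides. The one at (227,233), (234,300) in scene, is a red look-alike. The one at (218,262), (259,318) in scene, is the colourless zero cell. So the amber one is the target. The photometer is at about (344,232), with the lid open to the image left (world +y). I'll confirm with an enlarged crop.

```bash
python3 - <<'E'
from h import *
t=cv2.imread('pics/top0.png'); s=cv2.imread('pics/scene0.png')
r=lambda im,x,y,w,h,k: cv2.resize(im[y:y+h,x:x+w],None,fx=k,fy=k,interpolation=cv2.INTER_CUBIC)
a=r(t,140,220,50,37,8); b=r(t,300,190,100,75,4); b=cv2.resize(b,(400,300)); a=cv2.resize(a,(400,300))
c=r(s,140,310,70,52.5.__int__(),400/70); c=cv2.resize(c,(400,300)); d=cv2.resize(r(s,285,190,108,81,4),(400,300))
cv2.imwrite('pics/comp.png',np.vstack([np.hstack([a,b]),np.hstack([c,d])]))
o=env.get_obs()
# coarse positions
for n,p1,p2 in [('amberfoot',(172.7,353.5),(166.5,243.2)),('redfoot',(235,313),(229,236)),('lid_grip',(315.9,224.5),(327.4,223.1)),('well',(339.7,230.4),(360,231.8)),('comp',(341.8,218.5),(358,228.1))]:
    print(n,*tri(p1,p2))
E
```

```text
amberfoot [0.52719917 0.33615194 0.0038706 ] 0.003013579317282963
redfoot [ 0.54747836  0.18859395 -0.00229035] 0.0031380719828176685
lid_grip [ 0.56383378 -0.04839589  0.08730969] 0.0002384622966069575
well [ 0.5559161  -0.12122711  0.04785597] 0.010831169387985739
comp [ 0.55430349 -0.11779729  0.0788114 ] 0.001114004244496403
```

View pics/comp.png

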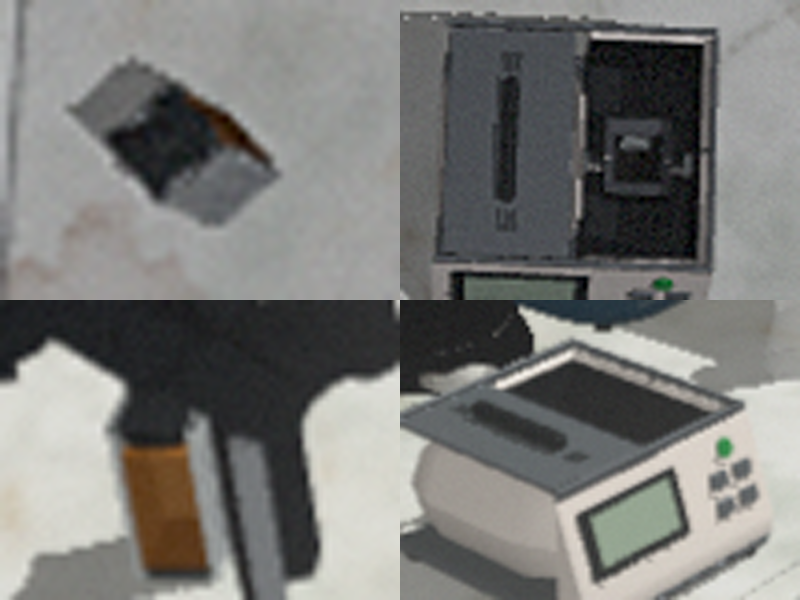

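The crop confirms it: the bottom-left panel shows the amber clear face at scene (170,343). In the top crop, the frosted sides face lower right and upper left. Next I'll enlarge the photometer to mark its corners.

```bash
python3 - <<'E'
from h import *
t=cv2.imread('pics/top0.png'); s=cv2.imread('pics/scene0.png')
def crop(im,x,y,w,h,k):
    o=cv2.resize(im[y:y+h,x:x+w],None,fx=k,fy=k,interpolation=cv2.INTER_LANCZOS4)
    for i in range(0,w,5):
        cv2.line(o,(i*k,0),(i*k,6 if i%10 else 14),(0,0,255),1)
        if i%10==0: cv2.putText(o,str(x+i),(i*k+2,24),0,.35,(0,0,255))
    for i in range(0,h,5):
        cv2.line(o,(0,i*k),(6 if i%10 else 14,i*k),(0,0,255),1)
        if i%10==0: cv2.putText(o,str(y+i),(16,i*k+4),0,.35,(0,0,255))
    return cv2.convertScaleAbs(o,alpha=1.5,beta=15)
cv2.imwrite('pics/ct.png',crop(t,300,188,85,72,8))
cv2.imwrite('pics/cs.png',crop(s,285,195,100,75,8))
E
```

```text
(no output)
```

View pics/ct.png

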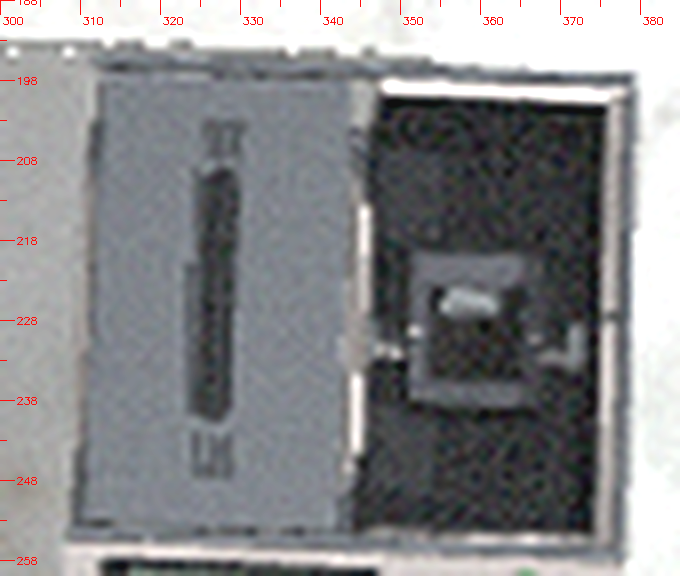

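View pics/cs.png

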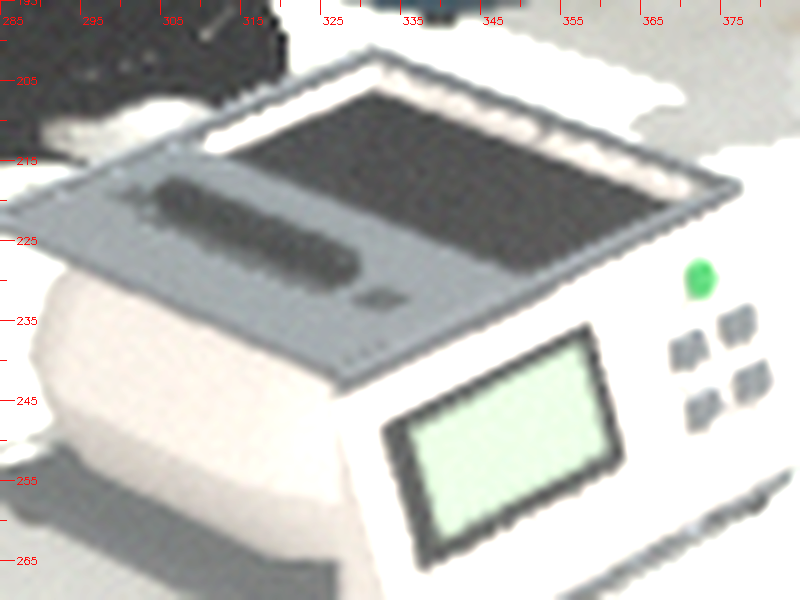

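```bash
cat > fit.py <<'E'
from h import *
from scipy.optimize import least_squares
T=lambda u,v:('top',300+(u+.5)/8-.5,188+(v+.5)/8-.5)
S=lambda u,v:('scene',285+(u+.5)/8-.5,195+(v+.5)/8-.5)
# (obs, local mm (x,y,z), uses lid q, mask rows: 'b' both,'u','v')
obs=[(T(217,295),(0,0,98),1),(T(223,168),(35,0,98),1),(T(210,422),(-35,0,98),1),
(T(412,253),(24,19,46),0),(T(410,405),(-20,19,46),0),(T(628,90),(62,-32,83),0),
(S(375,66),(62,-32,83),0),(S(700,193),(-62,-32,83),0),(S(255,235),(0,0,96),1),(S(160,190),(35,0,96),1),(S(352,270),(-35,0,96),1),(S(342,382),(-64.5,35.5,86),1)]
def W(p,l,ql):
    x,y=l[0]/1e3,l[1]/1e3+ql*p[3]; c,s=np.cos(p[2]),np.sin(p[2]); return [p[0]+c*x-s*y,p[1]+s*x+c*y,l[2]/1e3]
def res(p,o=obs): return np.concatenate([np.subtract(proj(a[0],W(p,l,q)),a[1:]) for a,l,q in o])
r=least_squares(res,[.554,-.118,0,.07],loss='soft_l1',f_scale=.5)
print('phot',r.x[:2],np.degrees(r.x[2]),r.x[3]); print(np.round(r.fun.reshape(-1,2),1).tolist())
for cam in ('top','scene'):
    o=[a for a in obs if a[0][0]==cam]
    k=least_squares(res,r.x,args=(o,),loss='soft_l1',f_scale=.5).x; print(cam,k,np.degrees(k[2]))
C=lambda u,v:('top',140+(u+.5)/8-.5,220+(v+.5)*37/300-.5)
D=lambda u,v:('scene',140+(u+.5)*.175-.5,310+(v+.5)*52/300-.5)
# cell frame: x axis = frosted normal; image lower-right frosted = -x world dir
h=12.5
cell=[(C(107,132),(h,h*-1,54),0),(C(172,82),(h,h,54),0),(C(222,147),(-h,h,54),0),(C(158,198),(-h,-h,54),0),(C(278,175),(-h,h,0),0),(C(215,225),(-h,-h,0),0)]
# order check printed via residuals; try both chiralities
for sgn in (1,-1):
    o=[(a,(l[0],sgn*l[1],l[2]),q) for a,l,q in cell]
    k=least_squares(res,[.53,.336,np.radians(38),0],args=(o,),loss='soft_l1',f_scale=.5); print('cell',sgn,k.cost,k.x[:2],np.degrees(k.x[2]),np.round(k.fun,1))
E
python3 fit.py; python3 -c "
from h import *
print(tri((172.7,353.5),(166.5,243.2)))"
```

```text
phot [ 0.55752064 -0.12321788] -1.1110822889889203 0.07777474849498477
[[-0.6, -0.2], [-0.9, 0.2], [-0.2, -0.4], [0.3, -0.2], [0.1, -0.5], [-2.7, 1.2], [-0.1, 0.6], [1.7, 0.1], [0.1, -2.1], [0.1, -1.2], [0.3, -1.5], [0.0, -0.5]]
top [ 0.55693949 -0.12345406 -0.02725114  0.07679826] -1.5613750512108928
scene [ 0.55599252 -0.12239421 -0.0065371   0.08063278] -0.37454804519430873
cell 1 22.617269468767713 [0.53352239 0.33333011] -43.82928616265425 [ 15.    1.   -0.5  -0.4 -14.8  -0.7   0.6   0.5 -13.8  -0.7   1.1   0.4]
cell -1 0.6662712714187184 [0.53383922 0.33398789] 39.43899714199053 [-0.6  0.1  0.1 -0.5  0.3 -0.1 -0.6  0.4  0.6 -0.1  0.   0.2]
(array([0.52719917, 0.33615194, 0.0038706 ]), np.float64(0.003013579317282963))
```

```bash
cat >> h.py <<'E'
def go(x,y,z,yaw):
    o=env.get_obs(); d=rot(o['eef_rot']).T@(np.array([x,y,z])-o['tool_pos']); t=-((yaw-o['eef_rot'][2]+180)%360-180)
    print('t',round(o['time'],2),'dp',np.round(d*1e3,1),'twist',round(t,2),'rpy',np.round(o['eef_rot'],2),'pos',np.round(o['tool_pos'],4),'F',np.round(o['ft_force'],1),'gap',round(o['finger_gap']*85.4,1))
E
python3 -c "
from h import *
go(.5338,.3340,.30,129.4)"
```

```text
t 1.45 dp [-338.2  -43.8  104.7] twist 25.12 rpy [-179.99    0.    154.52] pos [0.2474 0.519  0.4047] F [-0.2 -0.9 -0. ] gap 85.5
```

Careful with the scale: shifts go in shares of 30 cm and turns go in shares of 120 degrees. That gives: -200 mm is -0.6667, -160 mm is -0.5333, 25.1 degrees is 0.2092.

Call:
{"api": "play_rows", "payload": {
  "targets": [
    {"dp": [-0.1333, -0.0167, 0.04], "twist": 0.0417},
    {"dp": [-0.2667, -0.0333, 0.08], "twist": 0.0833},
    {"dp": [-0.4, -0.05, 0.12], "twist": 0.125},
    {"dp": [-0.5333, -0.0667, 0.16], "twist": 0.1667},
    {"dp": [-0.6667, -0.0833, 0.2], "twist": 0.2092}
  ],
  "fingers": 85,
  "grip_force": 40
}}

```text
time: 1.87
tool_pos: [0.417, 0.4102, 0.3448]
eef_rot: [180.0, 0.0, 129.2]
ft_force: [0.1, 0.6, 0.9]
finger_gap: 0.999
gripper_force: 0.0
```

```bash
python3 -c "
from h import *
go(.5338,.3340,.30,129.4)"
```

```text
t 1.87 dp [-132.8   42.4   44.8] twist -0.22 rpy [179.99   0.   129.18] pos [0.417  0.4102 0.3448] F [0.1 0.6 0.9] gap 85.3
```

In the tool's units: -132.8 mm is -0.4427, 44.8 mm is 0.1493.

Call:
{"api": "play_rows", "payload": {
  "targets": [
    {"dp": [-0.1167, 0.0367, 0.0367], "twist": 0},
    {"dp": [-0.2333, 0.0733, 0.0733], "twist": 0},
    {"dp": [-0.35, 0.11, 0.1133], "twist": 0},
    {"dp": [-0.4427, 0.1413, 0.1493], "twist": 0},
    {"dp": [-0.4427, 0.1413, 0.1493], "twist": 0}
  ]
}}

```text
time: 2.28
tool_pos: [0.5368, 0.3309, 0.2982]
eef_rot: [-179.9, 0.2, 129.0]
ft_force: [-0.7, -1.8, -1.0]
finger_gap: 0.99
gripper_force: 0.0
```

```bash
python3 - <<'E'
from h import *
s=save('scene','s1.png'); t=save('top','t1.png')
for c in('scene','top'):
    print(c,[(np.round(np.array(r['location'])*[640,480],1).tolist(),round(r['conf'],2)) for r in env.spot_point(c,'check_cell')][:4])
print('pred foot',proj('scene',[.5338,.334,0]),proj('top',[.5338,.334,0]),'tipmid',proj('top',[.5338,.334,.127]),proj('scene',[.5338,.334,.145]))
k=6
def cr(im,x,y): return cv2.resize(im[y:y+50,x:x+66,::-1],(400,300),interpolation=cv2.INTER_CUBIC)
u,v=map(int,proj('scene',[.5338,.334,.06])); a=cr(s,u-33,v-25)
b=cr(t,130,212)
print('scene off',u-33,v-25)
cv2.imwrite('pics/c1.png',np.hstack([a,b])); go(.5338,.3340,.206,129.4)
E
```

```text
scene [([172.4, 355.6], 0.66), ([235.7, 311.8], 0.6)]
top [([165.2, 239.7], 0.72), ([229.0, 234.7], 0.52)]
pred foot (np.float64(172.84091334178294), np.float64(353.19478099013344)) (np.float64(167.6083057067773), np.float64(240.29959300669896)) tipmid (np.float64(148.30949819231907), np.float64(231.34403292295661)) (np.float64(158.5854842706053), np.float64(279.25845030578813))
scene off 134 298
t 2.48 dp [-3.2 -0.3 94.7] twist 0.07 rpy [ 1.7999e+02 -4.0000e-02  1.2947e+02] pos [0.532  0.3365 0.3007] F [ 0.5 -1.  -0.5] gap 84.9
```

View pics/c1.png

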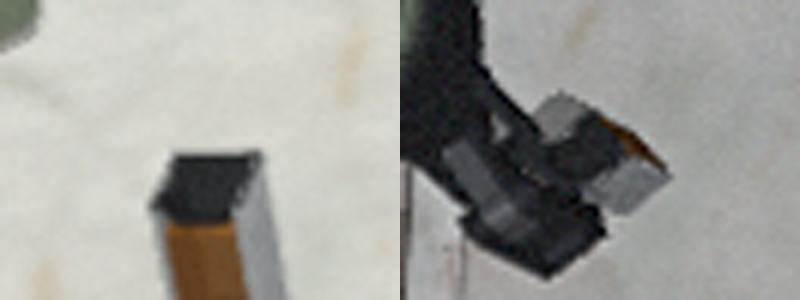

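The left crop shows the amber cell's cap in the scene view, with corners at about (163,323), (177,322), (173,334) and (159,332). The right crop shows the gripper fingers beside the cell in the top view. I'll refine the cell fit with both views.

```bash
cat > fit2.py <<'E'
from fit import *
print('----')
A=lambda u,v:('scene',134+(u+.5)*66/400-.5,298+(v+.5)/6-.5)
base=[(a,(l[0],-l[1],l[2]),q) for a,l,q in cell]
pts=[(180,153),(262,150),(240,222),(155,208)]
p0=[.5338,.334,np.radians(39.4),0]
cor=[(h,h,54),(h,-h,54),(-h,-h,54),(-h,h,54)]
add=[]
for u,v in pts:
    a=A(u,v); l=min(cor,key=lambda l:np.hypot(*np.subtract(proj('scene',W(p0,l,0)),a[1:])))
    print(l,np.round(np.subtract(proj('scene',W(p0,l,0)),a[1:]),1)); add.append((a,l,0))
# free height too
f=lambda p:res(p[:4],[(a,(l[0],l[1],l[2]+p[4]*1e3),q) for a,l,q in base+add])
k=least_squares(f,p0+[0.],loss='soft_l1',f_scale=.5); print(k.x,np.degrees(k.x[2]),np.round(k.fun,1))
E
python3 fit2.py | sed -n '/----/,$p'; python3 -c "
from h import *
go(.5338,.3340,.206,129.4)"
```

```text
----
(12.5, -12.5, 54) [-0.5 -0.8]
(-12.5, -12.5, 54) [ 0.8 -0.1]
(-12.5, 12.5, 54) [-0.2 -2.8]
(12.5, 12.5, 54) [-1.4 -0.8]
[ 0.5338022   0.334097    0.69394575 -0.00281946 -0.00148267] 39.76016264348131 [-0.4  0.2  0.3 -0.4  0.5 -0.1 -0.4  0.5  0.7 -0.   0.2  0.3 -0.5 -0.
  0.8  0.7 -0.1 -2.1 -1.3  0. ]
t 2.48 dp [-3.2 -0.3 94.7] twist 0.07 rpy [ 1.7999e+02 -4.0000e-02  1.2947e+02] pos [0.532  0.3365 0.3007] F [ 0.5 -1.  -0.5] gap 84.9
```

In the tool's units: 94 mm is 0.3133, 90 mm is 0.3.

Call:
{"api": "play_rows", "payload": {
  "targets": [
    {"dp": [0, 0, 0.0833], "twist": 0},
    {"dp": [0, 0, 0.1667], "twist": 0},
    {"dp": [0, 0, 0.25], "twist": 0},
    {"dp": [0, 0, 0.3], "twist": 0},
    {"dp": [0, 0, 0.3133], "twist": 0}
  ]
}}

```text
time: 2.9
tool_pos: [0.5314, 0.3365, 0.2045]
eef_rot: [-179.8, -0.0, 129.5]
ft_force: [-0.9, -0.7, 0.1]
finger_gap: 0.994
gripper_force: 0.0
```

Call:
{"api": "play_rows", "payload": {
  "targets": [
    {"dp": [0, 0, 0], "twist": 0},
    {"dp": [0, 0, 0], "twist": 0},
    {"dp": [0, 0, 0], "twist": 0}
  ]
}}

```text
time: 3.15
tool_pos: [0.5327, 0.3362, 0.2079]
eef_rot: [179.9, 0.0, 129.4]
ft_force: [-0.1, 0.2, -0.0]
finger_gap: 0.991
gripper_force: 0.0
```

```bash
python3 -c "
from h import *
go(.5338,.3341,.206,129.6)"
```

```text
t 3.15 dp [-2.3 -0.5  1.9] twist -0.16 rpy [1.7990e+02 1.0000e-02 1.2944e+02] pos [0.5327 0.3362 0.2079] F [-0.1  0.2 -0. ] gap 84.7
```

In the tool's units: -2.3 mm is -0.0077, 1 mm is 0.0033.

Call:
{"api": "play_rows", "payload": {
  "targets": [
    {"dp": [-0.0077, -0.0017, 0.0033], "twist": 0},
    {"dp": [-0.0077, -0.0017, 0.0033], "twist": 0},
    {"dp": [-0.0077, -0.0017, 0.0033], "twist": 0}
  ]
}}

```text
time: 3.4
tool_pos: [0.5339, 0.3335, 0.2059]
eef_rot: [180.0, 0.0, 129.4]
ft_force: [-0.3, -0.1, 0.4]
finger_gap: 0.997
gripper_force: 0.0
```

Call:
{"api": "play_rows", "payload": {
  "targets": [
    {"dp": [0, 0, 0], "twist": 0},
    {"dp": [0, 0, 0], "twist": 0},
    {"dp": [0, 0, 0], "twist": 0},
    {"dp": [0, 0, 0], "twist": 0},
    {"dp": [0, 0, 0], "twist": 0}
  ],
  "fingers": 20,
  "grip_force": 40
}}

```text
time: 3.82
tool_pos: [0.5337, 0.3337, 0.2054]
eef_rot: [-180.0, 0.0, 129.4]
ft_force: [0.8, -0.1, 0.6]
finger_gap: 0.293
gripper_force: 4.7
```

Call:
{"api": "play_rows", "payload": {
  "targets": [
    {"dp": [0, 0, 0], "twist": 0},
    {"dp": [0, 0, 0], "twist": 0},
    {"dp": [0, 0, 0], "twist": 0},
    {"dp": [0, 0, 0], "twist": 0},
    {"dp": [0, 0, 0], "twist": 0}
  ]
}}

```text
time: 4.23
tool_pos: [0.5338, 0.3337, 0.2056]
eef_rot: [180.0, 0.0, 129.4]
ft_force: [-0.6, 0.3, 5.4]
finger_gap: 0.287
gripper_force: 39.7
```

In the tool's units: -130 mm is -0.4333, -110 mm is -0.3667.

Call:
{"api": "play_rows", "payload": {
  "targets": [
    {"dp": [0, 0, -0.05], "twist": 0},
    {"dp": [0, 0, -0.15], "twist": 0},
    {"dp": [0, 0, -0.2667], "twist": 0},
    {"dp": [0, 0, -0.3667], "twist": 0},
    {"dp": [0, 0, -0.4333], "twist": 0}
  ]
}}

```text
time: 4.65
tool_pos: [0.5338, 0.3336, 0.3382]
eef_rot: [179.9, 0.0, 129.4]
ft_force: [0.1, -0.0, -1.0]
finger_gap: 0.287
gripper_force: 39.4
```

Call:
{"api": "play_rows", "payload": {
  "targets": [
    {"dp": [0, 0, 0], "twist": 0},
    {"dp": [0, 0, 0], "twist": 0}
  ]
}}

```text
time: 4.82
tool_pos: [0.5337, 0.3336, 0.3359]
eef_rot: [179.9, 0.0, 129.4]
ft_force: [-0.2, -0.8, -1.7]
finger_gap: 0.284
gripper_force: 39.4
```

```bash
python3 -c "
from h import *
go(.558,-.1233,.3356,88.7)"
```

```text
t 4.82 dp [-3.684e+02 -2.714e+02  1.000e-01] twist 40.72 rpy [1.7994e+02 1.0000e-02 1.2942e+02] pos [0.5337 0.3336 0.3359] F [-0.2 -0.8 -1.7] gap 24.3
```

In the tool's units: -116 mm is -0.3867, -88 mm is -0.2933.

Call:
{"api": "play_rows", "payload": {
  "targets": [
    {"dp": [-0.04, -0.03, 0], "twist": 0},
    {"dp": [-0.1133, -0.0833, 0], "twist": 0},
    {"dp": [-0.2, -0.1467, 0], "twist": 0},
    {"dp": [-0.2933, -0.2167, 0], "twist": 0},
    {"dp": [-0.3867, -0.2867, 0], "twist": 0}
  ]
}}

```text
time: 5.23
tool_pos: [0.5405, 0.1881, 0.3341]
eef_rot: [-179.9, -0.0, 129.5]
ft_force: [0.8, 0.4, -1.0]
finger_gap: 0.285
gripper_force: 39.5
```

In the tool's units: -140 mm is -0.4667, -112 mm is -0.3733.

Call:
{"api": "play_rows", "payload": {
  "targets": [
    {"dp": [-0.0933, -0.07, 0], "twist": 0},
    {"dp": [-0.1867, -0.14, 0], "twist": 0},
    {"dp": [-0.28, -0.21, 0], "twist": 0},
    {"dp": [-0.3733, -0.28, 0], "twist": 0},
    {"dp": [-0.4667, -0.35, 0], "twist": 0}
  ]
}}

```text
time: 5.65
tool_pos: [0.5483, 0.0129, 0.3342]
eef_rot: [-179.9, -0.1, 129.4]
ft_force: [1.1, -0.0, -1.0]
finger_gap: 0.287
gripper_force: 39.5
```

In the tool's units: -112.4 mm is -0.3747, -104 mm is -0.3467, 34 degrees is 0.2833.

Call:
{"api": "play_rows", "payload": {
  "targets": [
    {"dp": [-0.0933, -0.0667, 0], "twist": 0.0567},
    {"dp": [-0.1867, -0.1333, 0], "twist": 0.1133},
    {"dp": [-0.28, -0.2, 0], "twist": 0.17},
    {"dp": [-0.3467, -0.2467, 0], "twist": 0.2267},
    {"dp": [-0.3747, -0.268, 0], "twist": 0.2833}
  ]
}}

```text
time: 6.07
tool_pos: [0.5574, -0.1272, 0.3342]
eef_rot: [-179.9, 0.1, 94.9]
ft_force: [-0.3, -0.0, -0.3]
finger_gap: 0.282
gripper_force: 39.5
```

In the tool's units: 6.7 degrees is 0.0558.

Call:
{"api": "play_rows", "payload": {
  "targets": [
    {"dp": [0, 0, 0], "twist": 0.0333},
    {"dp": [0, 0, 0], "twist": 0.0558},
    {"dp": [0, 0, 0], "twist": 0.0558},
    {"dp": [0, 0, 0], "twist": 0.0558}
  ]
}}

```text
time: 6.4
tool_pos: [0.5578, -0.1231, 0.3345]
eef_rot: [-179.9, 0.0, 88.8]
ft_force: [-0.4, 0.8, -0.6]
finger_gap: 0.287
gripper_force: 39.4
```

```bash
python3 - <<'E'
from h import *
go(.558,-.1233,.3356,88.7)
t=save('top','t2.png'); s=save('scene','s2.png')
a=cv2.resize(t[185:260,295:395,::-1],(400,300),interpolation=cv2.INTER_CUBIC)
u,v=map(int,proj('scene',[.558,-.1233,.12])); print(u,v); b=cv2.resize(s[v-37:v+38,u-50:u+50,::-1],(400,300),interpolation=cv2.INTER_CUBIC)
cv2.imwrite('pics/c2.png',np.hstack([a,b]))
E
```

```text
t 6.4 dp [-0.2  0.2 -1.1] twist 0.12 rpy [-179.91    0.     88.82] pos [ 0.5578 -0.1231  0.3345] F [-0.4  0.8 -0.6] gap 24.5
341 199
```

View pics/c2.png

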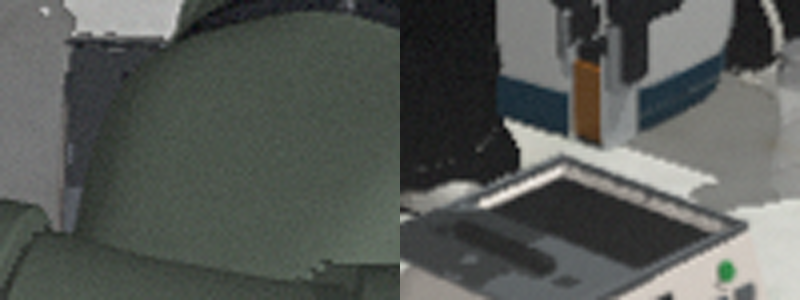

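The top view is now blocked by the arm. The scene crop shows the amber cell upright above the compartment, with its foot corner at about (341.5,198). I'll compare that with the prediction.

```bash
python3 - <<'E'
from h import *
o=env.get_obs(); x,y,z=o['tool_pos']; f=z-.2056
print(np.round(proj('scene',[x-.0125,y+.0125,f]),1),np.round(proj('scene',[x+.0125,y+.0125,f]),1), np.round(proj('scene',[x-.0125,y-.0125,f]),1)); go(.558,-.1233,.26,88.7)
E
```

```text
[342.2 198.9] [333.4 195.9] [350.  195.3]
t 6.5 dp [-0.2  0.2 74.9] twist 0.13 rpy [-179.95   -0.     88.83] pos [ 0.5579 -0.1231  0.3349] F [ 0.7  1.  -0.7] gap 24.1
```

In the tool's units: 74 mm is 0.2467, 68 mm is 0.2267.

Call:
{"api": "play_rows", "payload": {
  "targets": [
    {"dp": [0, 0, 0.05], "twist": 0},
    {"dp": [0, 0, 0.1167], "twist": 0},
    {"dp": [0, 0, 0.1833], "twist": 0},
    {"dp": [0, 0, 0.2267], "twist": 0},
    {"dp": [0, 0, 0.2467], "twist": 0}
  ]
}}

```text
time: 6.92
tool_pos: [0.5576, -0.1231, 0.2597]
eef_rot: [-179.9, -0.0, 88.8]
ft_force: [-0.6, 0.2, -0.4]
finger_gap: 0.282
gripper_force: 39.4
```

Call:
{"api": "play_rows", "payload": {
  "targets": [
    {"dp": [0, 0, 0], "twist": 0},
    {"dp": [0, 0, 0], "twist": 0},
    {"dp": [0, 0, 0], "twist": 0},
    {"dp": [0, 0, 0], "twist": 0}
  ]
}}

```text
time: 7.25
tool_pos: [0.5581, -0.1233, 0.2623]
eef_rot: [179.9, 0.0, 88.7]
ft_force: [-0.2, -0.2, -0.0]
finger_gap: 0.285
gripper_force: 39.4
```

In the tool's units: 5 mm is 0.0167, 3.5 mm is 0.0117.

Call:
{"api": "play_rows", "payload": {
  "targets": [
    {"dp": [0, 0, 0.0067], "twist": 0},
    {"dp": [0, 0, 0.0117], "twist": 0},
    {"dp": [0, 0, 0.0167], "twist": 0},
    {"dp": [0, 0, 0.0167], "twist": 0},
    {"dp": [0, 0, 0.0167], "twist": 0}
  ]
}}

```text
time: 7.67
tool_pos: [0.558, -0.1233, 0.2564]
eef_rot: [-180.0, 0.0, 88.7]
ft_force: [0.3, 0.3, -0.9]
finger_gap: 0.286
gripper_force: 39.4
```

```bash
python3 - <<'E'
from h import *
go(.558,-.1233,.26,88.7)
E
```

```text
t 7.67 dp [-0.   0.  -3.6] twist 0.01 rpy [-1.7999e+02  1.0000e-02  8.8710e+01] pos [ 0.558  -0.1233  0.2564] F [ 0.3  0.3 -0.9] gap 24.4
```

In the tool's units: 4 mm is 0.0133, 3 mm is 0.01.

Call:
{"api": "play_rows", "payload": {
  "targets": [
    {"dp": [0, 0, 0.0033], "twist": 0},
    {"dp": [0, 0, 0.0067], "twist": 0},
    {"dp": [0, 0, 0.01], "twist": 0},
    {"dp": [0, 0, 0.0133], "twist": 0},
    {"dp": [0, 0, 0.0133], "twist": 0}
  ]
}}

```text
time: 8.08
tool_pos: [0.5579, -0.1233, 0.2523]
eef_rot: [-180.0, 0.0, 88.7]
ft_force: [-0.4, -0.0, -1.0]
finger_gap: 0.283
gripper_force: 39.4
```

In the tool's units: 1.5 mm is 0.005, 1 mm is 0.0033.

Call:
{"api": "play_rows", "payload": {
  "targets": [
    {"dp": [0, 0, 0.0017], "twist": 0},
    {"dp": [0, 0, 0.0033], "twist": 0},
    {"dp": [0, 0, 0.005], "twist": 0},
    {"dp": [0, 0, 0.005], "twist": 0}
  ]
}}

```text
time: 8.42
tool_pos: [0.5579, -0.1233, 0.2509]
eef_rot: [-180.0, 0.0, 88.7]
ft_force: [0.4, -0.2, -0.6]
finger_gap: 0.283
gripper_force: 39.4
```

In the tool's units: 1 mm is 0.0033, 0.5 mm is 0.0017.

Call:
{"api": "play_rows", "payload": {
  "targets": [
    {"dp": [0, 0, 0.0017], "twist": 0},
    {"dp": [0, 0, 0.0033], "twist": 0},
    {"dp": [0, 0, 0.0033], "twist": 0}
  ]
}}

```text
time: 8.67
tool_pos: [0.5579, -0.1233, 0.2499]
eef_rot: [-180.0, 0.0, 88.7]
ft_force: [0.2, 0.5, -0.6]
finger_gap: 0.284
gripper_force: 39.4
```

In the tool's units: 1 mm is 0.0033, 0.5 mm is 0.0017.

Call:
{"api": "play_rows", "payload": {
  "targets": [
    {"dp": [0, 0, 0.0017], "twist": 0},
    {"dp": [0, 0, 0.0033], "twist": 0},
    {"dp": [0, 0, 0.0033], "twist": 0}
  ]
}}

```text
time: 8.92
tool_pos: [0.5579, -0.1233, 0.2489]
eef_rot: [-180.0, 0.0, 88.7]
ft_force: [-0.2, 0.9, -0.6]
finger_gap: 0.281
gripper_force: 39.4
```

In the tool's units: 1 mm is 0.0033, 0.5 mm is 0.0017.

Call:
{"api": "play_rows", "payload": {
  "targets": [
    {"dp": [0, 0, 0.0017], "twist": 0},
    {"dp": [0, 0, 0.0033], "twist": 0},
    {"dp": [0, 0, 0.0033], "twist": 0}
  ]
}}

```text
time: 9.17
tool_pos: [0.558, -0.1233, 0.2479]
eef_rot: [-180.0, 0.0, 88.7]
ft_force: [-0.4, -0.3, -1.2]
finger_gap: 0.287
gripper_force: 39.4
```

In the tool's units: 2 mm is 0.0067, 1.4 mm is 0.0047.

Call:
{"api": "play_rows", "payload": {
  "targets": [
    {"dp": [0, 0, 0.0023], "twist": 0},
    {"dp": [0, 0, 0.0047], "twist": 0},
    {"dp": [0, 0, 0.0067], "twist": 0},
    {"dp": [0, 0, 0.0067], "twist": 0}
  ]
}}

```text
time: 9.5
tool_pos: [0.558, -0.1233, 0.2459]
eef_rot: [-180.0, 0.0, 88.7]
ft_force: [0.2, -0.5, -0.2]
finger_gap: 0.284
gripper_force: 39.4
```

In the tool's units: 2 mm is 0.0067, 1.4 mm is 0.0047.

Call:
{"api": "play_rows", "payload": {
  "targets": [
    {"dp": [0, 0, 0.0023], "twist": 0},
    {"dp": [0, 0, 0.0047], "twist": 0},
    {"dp": [0, 0, 0.0067], "twist": 0},
    {"dp": [0, 0, 0.0067], "twist": 0}
  ]
}}

```text
time: 9.83
tool_pos: [0.558, -0.1233, 0.2438]
eef_rot: [-180.0, 0.0, 88.7]
ft_force: [0.9, -0.9, -0.5]
finger_gap: 0.289
gripper_force: 39.3
```

In the tool's units: 2 mm is 0.0067, 1.4 mm is 0.0047.

Call:
{"api": "play_rows", "payload": {
  "targets": [
    {"dp": [0, 0, 0.0023], "twist": 0},
    {"dp": [0, 0, 0.0047], "twist": 0},
    {"dp": [0, 0, 0.0067], "twist": 0},
    {"dp": [0, 0, 0.0067], "twist": 0}
  ]
}}

```text
time: 10.17
tool_pos: [0.5579, -0.1233, 0.2421]
eef_rot: [-180.0, 0.0, 88.7]
ft_force: [-1.6, -0.7, 3.2]
finger_gap: 0.28
gripper_force: 40.1
```

In the tool's units: 1.5 mm is 0.005, 1 mm is 0.0033.

Call:
{"api": "play_rows", "payload": {
  "targets": [
    {"dp": [0, 0, 0.0017], "twist": 0},
    {"dp": [0, 0, 0.0033], "twist": 0},
    {"dp": [0, 0, 0.005], "twist": 0},
    {"dp": [0, 0, 0.005], "twist": 0}
  ]
}}

```text
time: 10.5
tool_pos: [0.5579, -0.1234, 0.2407]
eef_rot: [180.0, 0.0, 88.7]
ft_force: [-2.2, 1.0, 7.0]
finger_gap: 0.286
gripper_force: 40.5
```

In the tool's units: 1.5 mm is 0.005, 1 mm is 0.0033.

Call:
{"api": "play_rows", "payload": {
  "targets": [
    {"dp": [0, 0, 0.0017], "twist": 0},
    {"dp": [0, 0, 0.0033], "twist": 0},
    {"dp": [0, 0, 0.005], "twist": 0},
    {"dp": [0, 0, 0.005], "twist": 0}
  ]
}}

```text
time: 10.83
tool_pos: [0.5579, -0.1234, 0.239]
eef_rot: [-180.0, 0.0, 88.7]
ft_force: [-0.8, -1.3, 3.0]
finger_gap: 0.291
gripper_force: 40.0
```

In the tool's units: 1.5 mm is 0.005, 1 mm is 0.0033.

Call:
{"api": "play_rows", "payload": {
  "targets": [
    {"dp": [0, 0, 0.0017], "twist": 0},
    {"dp": [0, 0, 0.0033], "twist": 0},
    {"dp": [0, 0, 0.005], "twist": 0},
    {"dp": [0, 0, 0.005], "twist": 0}
  ]
}}

```text
time: 11.17
tool_pos: [0.558, -0.1233, 0.2374]
eef_rot: [-180.0, 0.0, 88.7]
ft_force: [-0.3, -0.4, 1.9]
finger_gap: 0.281
gripper_force: 39.9
```

In the tool's units: 1.5 mm is 0.005, 1 mm is 0.0033.

Call:
{"api": "play_rows", "payload": {
  "targets": [
    {"dp": [0, 0, 0.0017], "twist": 0},
    {"dp": [0, 0, 0.0033], "twist": 0},
    {"dp": [0, 0, 0.005], "twist": 0},
    {"dp": [0, 0, 0.005], "twist": 0}
  ]
}}

```text
time: 11.5
tool_pos: [0.558, -0.1233, 0.2359]
eef_rot: [-180.0, 0.0, 88.7]
ft_force: [-0.0, -0.3, 2.6]
finger_gap: 0.285
gripper_force: 39.8
```

In the tool's units: 1.3 mm is 0.0043, 1 mm is 0.0033.

Call:
{"api": "play_rows", "payload": {
  "targets": [
    {"dp": [0, 0, 0.0017], "twist": 0},
    {"dp": [0, 0, 0.0033], "twist": 0},
    {"dp": [0, 0, 0.0043], "twist": 0},
    {"dp": [0, 0, 0.0043], "twist": 0}
  ]
}}

```text
time: 11.83
tool_pos: [0.558, -0.1233, 0.2346]
eef_rot: [-180.0, 0.0, 88.7]
ft_force: [-0.0, 0.1, 3.3]
finger_gap: 0.285
gripper_force: 39.9
```

Depth is now about 17.0 mm. From here I'll feel for the rubber in small steps.

In the tool's units: 0.8 mm is 0.0027, 0.5 mm is 0.0017.

Call:
{"api": "play_rows", "payload": {
  "targets": [
    {"dp": [0, 0, 0.001], "twist": 0},
    {"dp": [0, 0, 0.0017], "twist": 0},
    {"dp": [0, 0, 0.0027], "twist": 0},
    {"dp": [0, 0, 0.0027], "twist": 0}
  ]
}}

```text
time: 12.17
tool_pos: [0.558, -0.1233, 0.2338]
eef_rot: [-180.0, 0.0, 88.7]
ft_force: [-0.8, 0.2, 3.6]
finger_gap: 0.282
gripper_force: 40.1
```

In the tool's units: 0.7 mm is 0.0023, 0.5 mm is 0.0017.

Call:
{"api": "play_rows", "payload": {
  "targets": [
    {"dp": [0, 0, 0.001], "twist": 0},
    {"dp": [0, 0, 0.0017], "twist": 0},
    {"dp": [0, 0, 0.0023], "twist": 0},
    {"dp": [0, 0, 0.0023], "twist": 0}
  ]
}}

```text
time: 12.5
tool_pos: [0.558, -0.1233, 0.2331]
eef_rot: [-180.0, 0.0, 88.7]
ft_force: [-1.1, 0.3, 3.9]
finger_gap: 0.284
gripper_force: 40.1
```

In the tool's units: 0.7 mm is 0.0023, 0.5 mm is 0.0017.

Call:
{"api": "play_rows", "payload": {
  "targets": [
    {"dp": [0, 0, 0.001], "twist": 0},
    {"dp": [0, 0, 0.0017], "twist": 0},
    {"dp": [0, 0, 0.0023], "twist": 0},
    {"dp": [0, 0, 0.0023], "twist": 0}
  ]
}}

```text
time: 12.83
tool_pos: [0.558, -0.1233, 0.2325]
eef_rot: [-180.0, 0.0, 88.7]
ft_force: [-1.7, 0.1, 4.3]
finger_gap: 0.279
gripper_force: 40.1
```

In the tool's units: 0.7 mm is 0.0023, 0.5 mm is 0.0017.

Call:
{"api": "play_rows", "payload": {
  "targets": [
    {"dp": [0, 0, 0.001], "twist": 0},
    {"dp": [0, 0, 0.0017], "twist": 0},
    {"dp": [0, 0, 0.0023], "twist": 0},
    {"dp": [0, 0, 0.0023], "twist": 0}
  ]
}}

```text
time: 13.17
tool_pos: [0.558, -0.1233, 0.2317]
eef_rot: [-180.0, 0.0, 88.7]
ft_force: [-0.4, -0.2, 3.2]
finger_gap: 0.282
gripper_force: 40.1
```

In the tool's units: 0.7 mm is 0.0023, 0.5 mm is 0.0017.

Call:
{"api": "play_rows", "payload": {
  "targets": [
    {"dp": [0, 0, 0.001], "twist": 0},
    {"dp": [0, 0, 0.0017], "twist": 0},
    {"dp": [0, 0, 0.0023], "twist": 0},
    {"dp": [0, 0, 0.0023], "twist": 0}
  ]
}}

```text
time: 13.5
tool_pos: [0.558, -0.1233, 0.231]
eef_rot: [-180.0, 0.0, 88.7]
ft_force: [-0.9, -0.4, 4.6]
finger_gap: 0.28
gripper_force: 40.1
```

In the tool's units: 0.7 mm is 0.0023, 0.5 mm is 0.0017.

Call:
{"api": "play_rows", "payload": {
  "targets": [
    {"dp": [0, 0, 0.001], "twist": 0},
    {"dp": [0, 0, 0.0017], "twist": 0},
    {"dp": [0, 0, 0.0023], "twist": 0},
    {"dp": [0, 0, 0.0023], "twist": 0}
  ]
}}

```text
time: 13.83
tool_pos: [0.558, -0.1233, 0.2303]
eef_rot: [-180.0, 0.0, 88.7]
ft_force: [-0.0, -1.0, 4.7]
finger_gap: 0.287
gripper_force: 40.1
```

In the tool's units: 0.7 mm is 0.0023, 0.5 mm is 0.0017.

Call:
{"api": "play_rows", "payload": {
  "targets": [
    {"dp": [0, 0, 0.001], "twist": 0},
    {"dp": [0, 0, 0.0017], "twist": 0},
    {"dp": [0, 0, 0.0023], "twist": 0},
    {"dp": [0, 0, 0.0023], "twist": 0}
  ]
}}

```text
time: 14.17
tool_pos: [0.558, -0.1233, 0.2296]
eef_rot: [-180.0, 0.0, 88.7]
ft_force: [-0.2, -0.8, 4.7]
finger_gap: 0.288
gripper_force: 40.1
```

In the tool's units: 0.7 mm is 0.0023, 0.5 mm is 0.0017.

Call:
{"api": "play_rows", "payload": {
  "targets": [
    {"dp": [0, 0, 0.001], "twist": 0},
    {"dp": [0, 0, 0.0017], "twist": 0},
    {"dp": [0, 0, 0.0023], "twist": 0},
    {"dp": [0, 0, 0.0023], "twist": 0}
  ]
}}

```text
time: 14.5
tool_pos: [0.558, -0.1233, 0.2289]
eef_rot: [180.0, 0.0, 88.7]
ft_force: [-1.1, 0.3, 4.1]
finger_gap: 0.283
gripper_force: 40.1
```

In the tool's units: 0.7 mm is 0.0023, 0.5 mm is 0.0017.

Call:
{"api": "play_rows", "payload": {
  "targets": [
    {"dp": [0, 0, 0.001], "twist": 0},
    {"dp": [0, 0, 0.0017], "twist": 0},
    {"dp": [0, 0, 0.0023], "twist": 0},
    {"dp": [0, 0, 0.0023], "twist": 0}
  ]
}}

```text
time: 14.83
tool_pos: [0.558, -0.1233, 0.2282]
eef_rot: [-180.0, 0.0, 88.7]
ft_force: [-0.9, -0.5, 4.1]
finger_gap: 0.282
gripper_force: 40.1
```

In the tool's units: 0.7 mm is 0.0023, 0.5 mm is 0.0017.

Call:
{"api": "play_rows", "payload": {
  "targets": [
    {"dp": [0, 0, 0.001], "twist": 0},
    {"dp": [0, 0, 0.0017], "twist": 0},
    {"dp": [0, 0, 0.0023], "twist": 0},
    {"dp": [0, 0, 0.0023], "twist": 0}
  ]
}}

```text
time: 15.17
tool_pos: [0.558, -0.1233, 0.2278]
eef_rot: [180.0, 0.0, 88.7]
ft_force: [-2.1, -0.1, 10.4]
finger_gap: 0.283
gripper_force: 41.0
```

In the tool's units: 0.3 mm is 0.001, 0.2 mm is 0.0007.

Call:
{"api": "play_rows", "payload": {
  "targets": [
    {"dp": [0, 0, 0.0007], "twist": 0},
    {"dp": [0, 0, 0.001], "twist": 0},
    {"dp": [0, 0, 0.001], "twist": 0},
    {"dp": [0, 0, 0.001], "twist": 0}
  ]
}}

```text
time: 15.5
tool_pos: [0.558, -0.1233, 0.2277]
eef_rot: [180.0, 0.0, 88.7]
ft_force: [-2.9, 0.4, 13.3]
finger_gap: 0.285
gripper_force: 41.4
```

Call:
{"api": "play_rows", "payload": {
  "targets": [
    {"dp": [0, 0, 0], "twist": 0},
    {"dp": [0, 0, 0], "twist": 0},
    {"dp": [0, 0, 0], "twist": 0},
    {"dp": [0, 0, 0], "twist": 0}
  ],
  "fingers": 48,
  "grip_force": 20
}}

```text
time: 15.83
tool_pos: [0.5579, -0.1232, 0.2271]
eef_rot: [-180.0, -0.0, 88.7]
ft_force: [-0.1, 0.3, 0.3]
finger_gap: 0.561
gripper_force: 0.0
```

In the tool's units: -50 mm is -0.1667, -33 mm is -0.11.

Call:
{"api": "play_rows", "payload": {
  "targets": [
    {"dp": [0, 0, -0.01], "twist": 0},
    {"dp": [0, 0, -0.0267], "twist": 0},
    {"dp": [0, 0, -0.06], "twist": 0},
    {"dp": [0, 0, -0.11], "twist": 0},
    {"dp": [0, 0, -0.1667], "twist": 0}
  ]
}}

```text
time: 16.25
tool_pos: [0.5579, -0.1233, 0.2783]
eef_rot: [-180.0, 0.0, 88.7]
ft_force: [0.2, -0.2, -0.4]
finger_gap: 0.562
gripper_force: 0.0
```

In the tool's units: 105 mm is 0.35, 70 mm is 0.2333.

Call:
{"api": "play_rows", "payload": {
  "targets": [
    {"dp": [0, 0, -0.04], "twist": 0},
    {"dp": [0, 0, -0.0733], "twist": 0},
    {"dp": [0.1167, 0, -0.0733], "twist": 0},
    {"dp": [0.2333, 0, -0.0733], "twist": 0},
    {"dp": [0.35, 0, -0.0733], "twist": 0}
  ],
  "fingers": 0
}}

```text
time: 16.67
tool_pos: [0.5601, -0.0172, 0.3]
eef_rot: [180.0, -0.0, 88.6]
ft_force: [0.6, 0.0, -0.3]
finger_gap: 0.0
gripper_force: 0.0
```

Call:
{"api": "play_rows", "payload": {
  "targets": [
    {"dp": [0, 0, 0], "twist": 0},
    {"dp": [0, 0, 0], "twist": 0},
    {"dp": [0, 0, 0], "twist": 0}
  ]
}}

```text
time: 16.92
tool_pos: [0.5603, -0.0187, 0.2997]
eef_rot: [180.0, 0.0, 88.7]
ft_force: [0.4, -1.2, 0.8]
finger_gap: -0.001
gripper_force: 0.0
```

```bash
python3 - <<'E'
from h import *
go(.5602,-.0183,.265,88.7)
t=save('top','t3.png'); s=save('scene','s3.png')
a=cv2.resize(t[185:260,295:395,::-1],(400,300),interpolation=cv2.INTER_CUBIC)
b=cv2.resize(s[175:250,285:385,::-1],(400,300),interpolation=cv2.INTER_CUBIC)
cv2.imwrite('pics/c3.png',np.hstack([a,b]))
E
```

```text
t 16.92 dp [ 0.4 -0.1 34.7] twist 0.01 rpy [1.7999e+02 4.0000e-02 8.8710e+01] pos [ 0.5603 -0.0187  0.2997] F [ 0.4 -1.2  0.8] gap -0.1
```

View pics/c3.png

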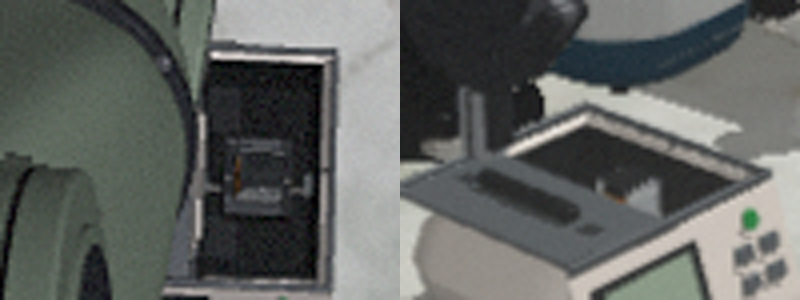

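The cell sits upright in the block, with its amber face looking at the lamp and its cap below the deck: (357,228) in top and about (338,222) in scene. The closed fingers are on the +y side of the ridge, so I'll lower them behind it and push.

In the tool's units: 34 mm is 0.1133, 33 mm is 0.11.

Call:
{"api": "play_rows", "payload": {
  "targets": [
    {"dp": [0, 0, 0.0333], "twist": 0},
    {"dp": [0, 0, 0.0667], "twist": 0},
    {"dp": [0, 0, 0.0933], "twist": 0},
    {"dp": [0, 0, 0.11], "twist": 0},
    {"dp": [0, 0, 0.1133], "twist": 0}
  ]
}}

```text
time: 17.43
tool_pos: [0.5601, -0.0185, 0.2639]
eef_rot: [-179.9, 0.0, 88.7]
ft_force: [0.9, -0.5, -0.4]
finger_gap: -0.003
gripper_force: 0.0
```

In the tool's units: -20 mm is -0.0667, -15 mm is -0.05.

Call:
{"api": "play_rows", "payload": {
  "targets": [
    {"dp": [-0.01, 0, 0], "twist": 0},
    {"dp": [-0.02, 0, 0], "twist": 0},
    {"dp": [-0.0333, 0, 0], "twist": 0},
    {"dp": [-0.05, 0, 0], "twist": 0},
    {"dp": [-0.0667, 0, 0], "twist": 0}
  ]
}}

```text
time: 17.85
tool_pos: [0.5599, -0.0387, 0.2655]
eef_rot: [180.0, -0.0, 88.7]
ft_force: [1.0, 2.4, 1.8]
finger_gap: -0.002
gripper_force: 1.2
```

Force is +2.4 N in y, so the lid is moving. I'll keep pushing.

In the tool's units: -40 mm is -0.1333, -32 mm is -0.1067.

Call:
{"api": "play_rows", "payload": {
  "targets": [
    {"dp": [-0.0267, 0, 0], "twist": 0},
    {"dp": [-0.0533, 0, 0], "twist": 0},
    {"dp": [-0.08, 0, 0], "twist": 0},
    {"dp": [-0.1067, 0, 0], "twist": 0},
    {"dp": [-0.1333, 0, 0], "twist": 0}
  ]
}}

```text
time: 18.27
tool_pos: [0.5589, -0.0793, 0.2653]
eef_rot: [-180.0, 0.0, 88.7]
ft_force: [0.3, 1.8, 0.7]
finger_gap: -0.001
gripper_force: 1.3
```

In the tool's units: -22 mm is -0.0733, -17 mm is -0.0567.

Call:
{"api": "play_rows", "payload": {
  "targets": [
    {"dp": [-0.02, 0, 0], "twist": 0},
    {"dp": [-0.04, 0, 0], "twist": 0},
    {"dp": [-0.0567, 0, 0], "twist": 0},
    {"dp": [-0.0733, 0, 0], "twist": 0},
    {"dp": [-0.0733, 0, 0], "twist": 0}
  ]
}}

```text
time: 18.68
tool_pos: [0.5584, -0.1014, 0.2652]
eef_rot: [-180.0, 0.0, 88.7]
ft_force: [0.8, -0.6, 0.3]
finger_gap: 0.004
gripper_force: 0.0
```

In the tool's units: -4 mm is -0.0133, -3 mm is -0.01.

Call:
{"api": "play_rows", "payload": {
  "targets": [
    {"dp": [-0.0033, 0, 0], "twist": 0},
    {"dp": [-0.0067, 0, 0], "twist": 0},
    {"dp": [-0.01, 0, 0], "twist": 0},
    {"dp": [-0.0133, 0, 0], "twist": 0},
    {"dp": [-0.0133, 0, 0], "twist": 0}
  ]
}}

```text
time: 19.1
tool_pos: [0.5584, -0.1043, 0.2653]
eef_rot: [180.0, 0.0, 88.7]
ft_force: [0.5, 1.1, -0.2]
finger_gap: -0.0
gripper_force: 0.7
```

In the tool's units: -2 mm is -0.0067, -1.5 mm is -0.005.

Call:
{"api": "play_rows", "payload": {
  "targets": [
    {"dp": [-0.0017, 0, 0], "twist": 0},
    {"dp": [-0.0033, 0, 0], "twist": 0},
    {"dp": [-0.005, 0, 0], "twist": 0},
    {"dp": [-0.0067, 0, 0], "twist": 0}
  ]
}}

```text
time: 19.43
tool_pos: [0.5584, -0.1063, 0.2653]
eef_rot: [180.0, 0.0, 88.7]
ft_force: [0.7, 2.4, -0.5]
finger_gap: -0.001
gripper_force: 1.0
```

In the tool's units: -2 mm is -0.0067, -1.5 mm is -0.005.

Call:
{"api": "play_rows", "payload": {
  "targets": [
    {"dp": [-0.0017, 0, 0], "twist": 0},
    {"dp": [-0.0033, 0, 0], "twist": 0},
    {"dp": [-0.005, 0, 0], "twist": 0},
    {"dp": [-0.0067, 0, 0], "twist": 0}
  ]
}}

```text
time: 19.77
tool_pos: [0.5584, -0.1077, 0.2652]
eef_rot: [-180.0, -0.1, 88.7]
ft_force: [0.8, 8.8, 0.7]
finger_gap: -0.002
gripper_force: 4.4
```

In the tool's units: -1.5 mm is -0.005, -1 mm is -0.0033.

Call:
{"api": "play_rows", "payload": {
  "targets": [
    {"dp": [-0.0017, 0, 0], "twist": 0},
    {"dp": [-0.0033, 0, 0], "twist": 0},
    {"dp": [-0.005, 0, 0], "twist": 0},
    {"dp": [-0.005, 0, 0], "twist": 0}
  ]
}}

```text
time: 20.1
tool_pos: [0.5584, -0.1082, 0.2652]
eef_rot: [-180.0, -0.2, 88.8]
ft_force: [1.0, 14.1, 1.6]
finger_gap: 0.001
gripper_force: 7.0
```

The lid has reached its stop at about y = -0.108, as predicted. I'll back off, rise and check.

Call:
{"api": "play_rows", "payload": {
  "targets": [
    {"dp": [0.0133, 0, 0], "twist": 0},
    {"dp": [0.0333, 0, -0.0067], "twist": 0},
    {"dp": [0.0533, 0, -0.0667], "twist": 0},
    {"dp": [0.1, 0, -0.1667], "twist": 0},
    {"dp": [0.1667, 0, -0.2833], "twist": 0}
  ]
}}

```text
time: 20.52
tool_pos: [0.5589, -0.0605, 0.3505]
eef_rot: [-179.9, 0.1, 88.6]
ft_force: [0.7, -0.6, 0.6]
finger_gap: -0.001
gripper_force: 0.0
```

In the tool's units: 150 mm is 0.5, 120 mm is 0.4.

Call:
{"api": "play_rows", "payload": {
  "targets": [
    {"dp": [0.1333, 0, 0], "twist": 0},
    {"dp": [0.2667, 0, 0], "twist": 0},
    {"dp": [0.4, 0, 0], "twist": 0},
    {"dp": [0.5, 0, 0], "twist": 0},
    {"dp": [0.5, 0, 0], "twist": 0}
  ]
}}

```text
time: 20.93
tool_pos: [0.5622, 0.0967, 0.3502]
eef_rot: [-180.0, -0.2, 89.1]
ft_force: [0.5, 1.2, -0.9]
finger_gap: 0.001
gripper_force: 0.0
```

```bash
python3 - <<'E'
from h import *
t=save('top','t4.png'); s=save('scene','s4.png'); go(0,0,0,0)
a=cv2.resize(t[185:275,205:485,::-1],(800,257)); b=cv2.resize(s[180:300,225:445,::-1],(600,327))
cv2.imwrite('pics/c4.png',np.vstack([a,cv2.copyMakeBorder(b,0,0,0,200,0)]))
E
```

```text
t 21.03 dp [-102.4 -560.5  350.4] twist 88.82 rpy [-1.800e+02  4.000e-02  8.882e+01] pos [0.5626 0.091  0.3503] F [-0.1 -0.5 -0.1] gap -0.0
```

View pics/c4.png

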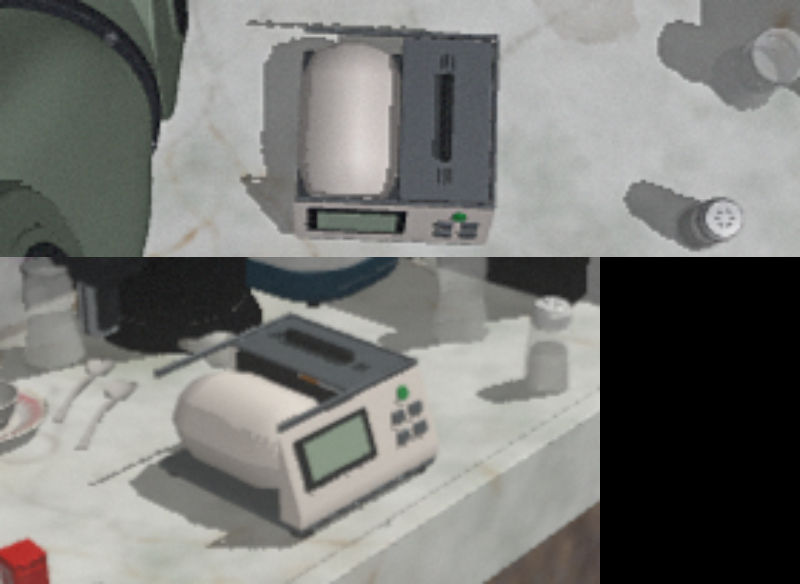

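The lid is shut over the compartment, with its ridge at about (360,226) in top. The shaker at (457,262) and the glass at (476,205) have not moved, and the arm is clear. Handing in.

```bash
python3 -c "
from rig import env
print(env.hand_in())"
```

```text
the job is handed in; nothing more can be done
None
```

I handed the job in after about 21 s, with no verdict returned: the amber cell was pressed onto the rubber floor with about 9 N (estimated), the lid was pushed shut to its stop, and the salt shaker and tea glass looked unmoved; the zero cell wasn't re-checked in a picture.

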